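# Set the levelling foot of a laboratory stand on its pad

### The arm

A 6-joint arm with a two-finger parallel gripper is mounted at the origin on the work surface. World frame = base frame: x ahead of the robot, y to its left, z up, the work surface at z = 0. Lengths are in m, angles in rad, forces in N, time in s.
With the tool pointing down it reaches from about 0.325 to 0.85 m from the base axis. Payload 4.4 kg.
Tool frame: the origin (TCP) lies midway between the tips of the shut fingers; the grasp point (between the pads) lies bot.hold_point_z behind it (bot.hold_point_z is the distance from the TCP to the grasp point, in m); z points along the fingers, x is the direction in which the jaws open and shut, and the axes are right-handed (so a half turn about z gives the same grasp; the last joint's range is limited). The gripper opens to 94 mm and grips with 3 to 60 N. Pads are 16 mm wide; open, the fingers measure 119 mm over their backs; the gripper's body (75 mm by 177 mm) begins 78 mm behind the grasp point.
Start: joints at [-1.456, 0.207, 1.542, -0, 1.393, -0.15], TCP at [0.151, -0.555, 0.205] pointing down, gripper open.
Joint ranges: [-2.73, 2.73], [-0.86, 2.22], [0.23, 2.46], [-1.11, 4.25], [0.08, 2.63], [-2.82, 2.82]. Speed limits (rad/s): [2.79, 2.79, 3.14, 3.14, 3.14, 3.14].

### API

Orientations are given as a 3x3 rotation matrix whose columns are the frame's x, y, z axes.
In Python, from station import bot gives the robot as it stands. The module is installed in compiled form; this text tells all that it offers.
- The arm moves only by the tool servo_tool, never from a script. Its argument "plan" is text: rows parted by semicolons, each of 7 numbers parted by spaces: the closure in counts, from 0 (fully open) to 255 (shut), then the shift along the tool's x, y, z in m, then the turn, a rotation vector about the tool's x, y, z in degrees. In form: jaw x y z wx wy wz; .... A call has 1 to 12 rows; each row shifts and turns the commanded pose from where the row before left it, along the tool's axes as they then stand; what a row does not reach is not made up. A row lasts 1/12 s, in which the tool goes at most 41.7 mm and 7.16 degrees, less where a joint would pass 70% of its speed; a pose out of reach is approached as far as the arm can. A call with a gripper value outside its range is refused whole. The fingers move at their own pace and stop on an object; "grip_force" is the grip in N (left out, the last holds). Time passes only in rows, so rows that do not move let the fingers close. It gives the time, the measured TCP pose, the force and the opening at its end, in the units of the state.
- bot.read_state(): the state, without advancing time (a new reading comes with each control period).
- bot.camera(name): name is "side" or "top" or "wrist"; returns (picture, depth): 400x640x3 uint8, blue, green, red; 400x640 float32, m along the optical axis (not along the pixel's ray), 0 where there is no reading.
- bot.calibration(name): a dict with "camera_matrix" (3x3 intrinsics, pixels), "dist_coeffs" ([k1, k2, p1, p2, k3] as OpenCV has them; the pictures are not rectified), "R" (3x3) and "t" (3): a world point X has camera coordinates R X + t. Camera axes: x right, y down, z forward; pixel columns grow to the right and rows downward; lengths in m; the calibration is good to about 2 mm. A picture is of the moment at which its call begins: read the wrist's pose just before it. calibration takes no time and is no camera call; for the wrist camera it gives the pose at the moment of the call.
- bot.close_job(): hands the job in, once; it reports no verdict.
The state is a dict: "t": time; "qpos": joint angles; "dq": joint speeds; "joint_efforts": joint torques, N m; "ee_pos": TCP position; "tcp_rot": TCP orientation; "contact_force": force on the tool from outside, world axes, zero at the start; "ft_torque": the same for the moment, N m; "opening": finger opening in m.
Only numpy, scipy, OpenCV 4.12 (cv2) and the standard library are available. Lean on these libraries where they do the work, as an engineer would, in place of code of your own. Each camera call takes 0.05 s, during which the arm holds its last target.

### The job

Lay the flat steel pad with the tab on the bench so that its square head is centred under the raised foot of the grey stand's outrigger beam. Then wind the crank on top of the beam clockwise (seen from above) until the foot has come down and just bears on the pad: the pad is lightly nipped, not pressed hard. Let go, and leave the plaster cast, the jar and the bowl alone.

Things in the scene. Friction and masses are not known exactly. Their poses are not given: they have to be found in the camera images.
- stand: Immovable grey bench stand. Origin: underside centre of its base plate (180 x 150 x 30 mm along x, y, z). A column 300 mm tall stands at (55, 45) mm. An outrigger beam 34 mm wide leaves the base along the stand's own -y, its underside 55 mm and top 77 mm above the bench, ending 195 mm from the origin; the foot hangs below it at (0, -170) mm.
- foot_axis (a point): Point on the bench straight below the foot, on the foot's and crank's common vertical axis; axes as the stand's, -y towards the beam's free end. The foot is a rubber disc, 29 mm across, hung on a rod; its underside starts 17 to 30 mm above the bench, not known exactly. Once it bears on something it gives about 1 mm per 20 N; it stays where it is left.
- crank_axis (a point): Point on the crank's vertical axis, 122 mm above the bench, level with the middle of its handle. Clockwise from above lowers the foot by 24 mm a turn (3.82 mm per rad); the crank stays at its height. Turning takes about 7 N at the handle with the foot free; each 10 N on the foot adds about 1 N. It does not run back when let go.
- crank_handle (a point): Middle of the crank's upright handle: black cylinder, 16 mm diameter, from 98 to 140 mm above the bench (middle at 122 mm), 36 mm from the crank's axis, at differing angles about it. It spins freely on its pin, so a gripper can hold it and follow the circle without turning. The flat crank arm lies below it, top 98 mm above the bench.
- pad_head (a point): Centre of the upper face of the square head of the loose dark steel pad (about 300 g, 12 mm thick throughout); the head is 50 x 50 mm. The pad lies flat on the bench. Axes: z up, y from the tab to the head.
- pad_tab (a point): Grip point on the pad's tab, 110 mm from the head's centre along the pad's own -y, at half thickness (6 mm above the bench when lying). The tab is 22 mm wide (along the pad's x) and 12 mm thick, from the head's edge to 130 mm from the head's centre.
- pad: The same loose pad; origin: centre of the underside of its square head, axes as for pad_head.
- cast: Plaster dental cast, 60 x 66 x 29 mm, bystander; origin: centre of its underside.
- jar: Amber glass jar, 60 mm diameter, 75 mm tall, bystander; origin: centre of its underside.
- bowl: Dark rubber mixing bowl, 100 mm diameter, 55 mm tall, bystander; origin: centre of its underside.

How it is judged:
By the outcome, as a careful person would: the job done as asked, in the order asked, and still so for the second after the job is handed in, with the robot touching nothing.
It also fails if it takes over 64 s, if anything falls off the work surface, if the arm or the gripper's body presses on something with over 40 N, if the wrist force passes 120 N, or if a joint passes its speed limit or range.

## Working session

There is one attempt and no reset: what is moved stays moved. The work goes in short steps, Python scripts to look and compute and a tool call to move; the robot and the scene stay as the last step left them, time stands still between calls to the robot, and variables do not carry over. Pictures are saved under pics/ and viewed, and the job is handed in when it is done.

Besides the shell and the picture viewer there is one more tool, called after "Call:" in YAML: its name, and indented under it one key for each argument. servo_tool: Moves the arm, as the interface text tells. Its arguments: {"type":"object","properties":{"plan":{"type":"string"},"grip_force":{"type":"number"}},"required":["plan"]}

```bash
mkdir -p pics; cat > h.py <<'E'
import numpy as np, cv2
from station import bot
def px2w(name,uv,depth=None,z=None,cal=None):
    c=cal or bot.calibration(name); K=np.array(c["camera_matrix"]);D=np.array(c["dist_coeffs"]);R=np.array(c["R"]);t=np.array(c["t"])
    n=cv2.undistortPoints(np.array([[uv]],float),K,D)[0,0]; r=np.array([n[0],n[1],1.])
    o=-R.T@t; d=R.T@r
    if z is not None: return o+d*(z-o[2])/d[2]
    return o+d*depth
E
python3 - <<'E'
from h import *
s=bot.read_state();print(s["t"],s["ee_pos"],bot.hold_point_z,s["opening"]);print(np.round(s["tcp_rot"],3))
for n in("side","top"):
    p,d=bot.camera(n);cv2.imwrite(f"pics/{n}0.png",p);np.save(f"{n}0.npy",d)
    c=bot.calibration(n);R=np.array(c["R"]);print(n,-R.T@np.array(c["t"]),R[2],np.array(c["camera_matrix"])[0,0])
E
```

```text
0.0 [ 0.15093322 -0.55403619  0.20432394] 0.0188 0.09416727360769538
[[ 0.263 -0.965 -0.   ]
 [-0.965 -0.263  0.002]
 [-0.002 -0.    -1.   ]]
side [ 0.51176302 -1.07481757  0.78071997] [ 0.08155345  0.85429386 -0.51335273] 470.68692577506147
top [0.54502494 0.03882792 1.13050425] [ 0.07708191 -0.00284505 -0.9970207 ] 421.1142749989985
```

View pics/top0.png

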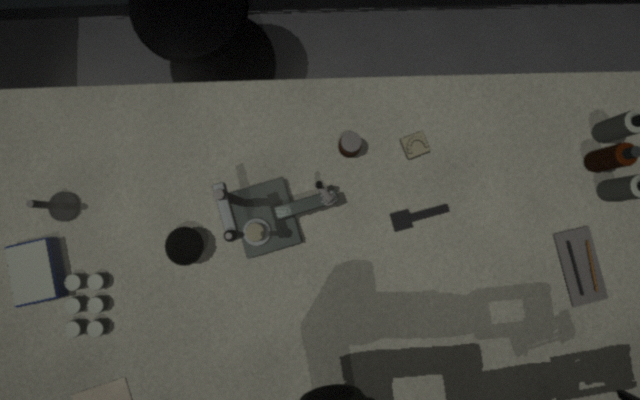

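View pics/side0.png

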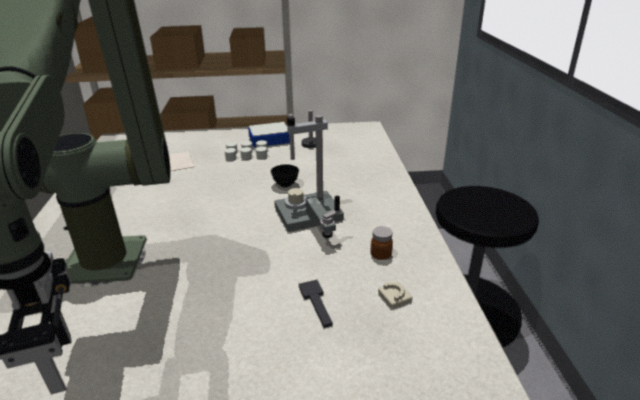

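```bash
python3 - <<'E'
import cv2
p=cv2.imread("pics/top0.png")
cv2.imwrite("pics/c1.png",cv2.resize(cv2.convertScaleAbs(p[160:260,210:350],alpha=1.6),None,fx=5.5,fy=5.5,interpolation=cv2.INTER_CUBIC))
cv2.imwrite("pics/c2.png",cv2.resize(cv2.convertScaleAbs(p[120:240,320:460],alpha=1.6),None,fx=5,fy=5,interpolation=cv2.INTER_CUBIC))
p=cv2.imread("pics/side0.png")
cv2.imwrite("pics/c3.png",cv2.resize(cv2.convertScaleAbs(p[100:250,260:400],alpha=1.5),None,fx=4,fy=4,interpolation=cv2.INTER_CUBIC))
E
```

```text
(no output)
```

View pics/c1.png

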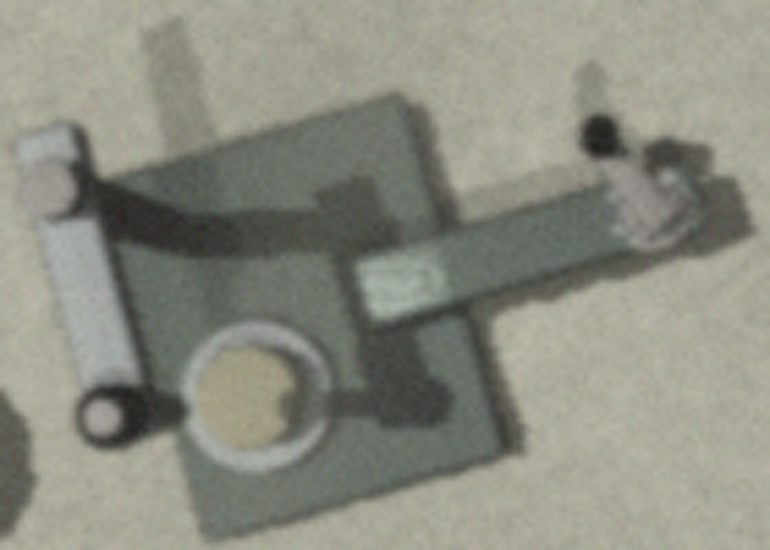

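View pics/c2.png

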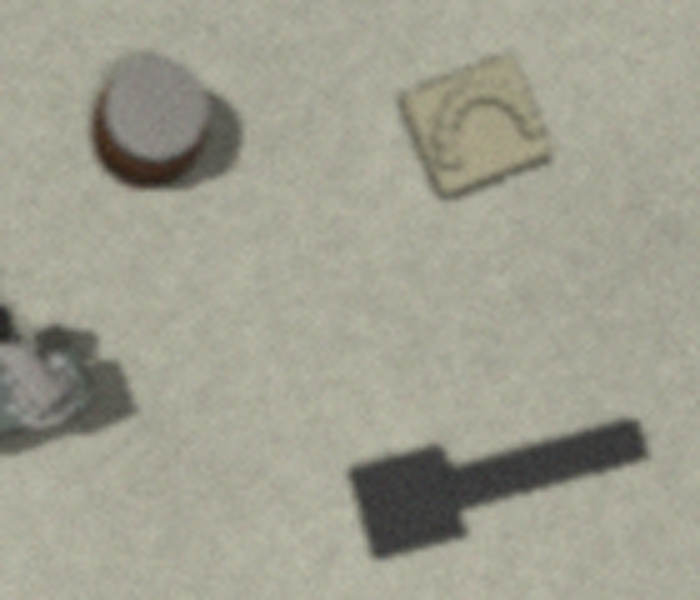

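View pics/c3.png

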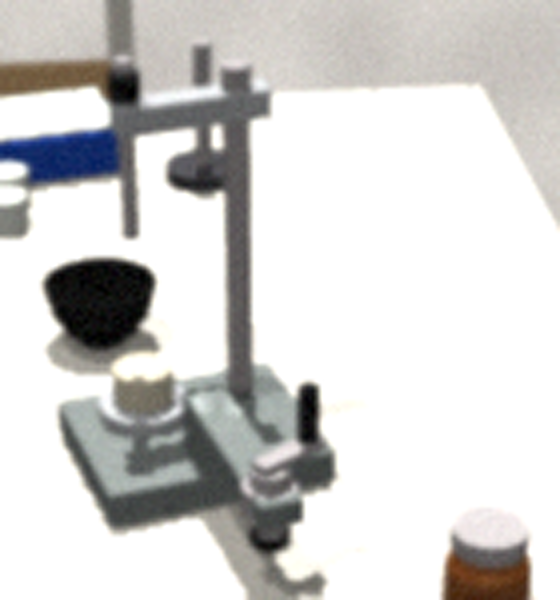

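```bash
cat > m1.py <<'E'
from h import *
c1=lambda x,y:((x+.5)/5.5-.5+210,(y+.5)/5.5-.5+160)
c2=lambda x,y:((x+.5)/5-.5+320,(y+.5)/5-.5+120)
ur,br,bl=[px2w("top",c1(*p),z=.03) for p in((402,93),(507,450),(210,541))]
print("base",ur,br,bl,np.linalg.norm(ur-br),np.linalg.norm(br-bl))
ex=(ur-br)/np.linalg.norm(ur-br);a=np.arctan2(ex[1],ex[0]);print("yaw",np.degrees(a))
ey=br-bl;print("yaw2",np.degrees(np.arctan2(-ey[1],-ey[0]))-90)
ctr=(ur+bl)/2;print("ctr",ctr)
R=np.array([[np.cos(a),-np.sin(a)],[np.sin(a),np.cos(a)]])
print("foot",ctr[:2]+R@[0,-.17])
print("hub z~.1",px2w("top",c1(655,212),z=.098),"handle top",px2w("top",c1(601,133),z=.14))
hp=[px2w("top",c2(*p),z=.012) for p in((349,468),(441,446),(467,534),(377,558))]
print("padhead",np.mean(hp,0),np.linalg.norm(hp[0]-hp[1]),np.linalg.norm(hp[1]-hp[2]))
t=[px2w("top",c2(*p),z=.012) for p in((633,418),(648,456))];te=np.mean(t,0);print("tabend",te, np.linalg.norm(te-np.mean(hp,0)))
d=np.mean(hp,0)-te;print("pad yaw",np.degrees(np.arctan2(d[1],d[0]))-90)
print("jar",px2w("top",c2(156,107),z=.075),"cast",px2w("top",c2(478,125),z=.029))
E
python3 m1.py
```

```text
base [0.68017156 0.12733429 0.03      ] [0.50898197 0.0815606  0.03      ] [0.47026325 0.2227286  0.03      ] 0.17720357201870757 0.14638150002172892
yaw 14.969886284617097
yaw2 15.337577969900352
ctr [0.5752174  0.17503144 0.03      ]
foot [0.61913033 0.01080095]
hub z~.1 [0.61504764 0.01005471 0.098     ] handle top [0.64688604 0.03337206 0.14      ]
padhead [ 0.5574421  -0.18330825  0.012     ] 0.0505592200624288 0.04851305253421332
tabend [ 0.58801809 -0.30873744  0.012     ] 0.12910217737686375
pad yaw 13.699849774966253
jar [ 0.76039659 -0.05126759  0.075     ] cast [ 0.75535253 -0.22574425  0.029     ]
```

Call:
servo_tool:
  plan: "100 -0.0116 -0.04 0 0 0 0;100 -0.0116 -0.04 0 0 0 0;100 -0.0116 -0.04 0 0 0 0;100 -0.0116 -0.04 0 0 0 0;100 -0.0116 -0.04 0 0 0 0;100 -0.0116 -0.04 0 0 0 0;100 -0.0116 -0.04 0 0 0 0;100 -0.0116 -0.04 0 0 0 0;100 -0.0116 -0.04 0 0 0 0;100 -0.0116 -0.04 0 0 0 0;100 -0.0116 -0.04 0 0 0 0;100 -0.0116 -0.04 0 0 0 0"

```text
t: 1.1
ee_pos: [0.5788, -0.2927, 0.2048]
tcp_rot: [[0.263, -0.965, -0.001], [-0.965, -0.263, 0.001], [-0.001, 0.001, -1.0]]
contact_force: [0.9, -1.2, 0.1]
opening: 0.0572
```

Call:
servo_tool:
  plan: "100 0 0 0 0 0 -7.1;100 0 0 0 0 0 -7.1;100 0 0 0 0 0 -7.1;100 0 0 0 0 0 -7.1;100 0 0 0 0 0 -7.1;100 0 0 0 0 0 -7.1;100 0 0 0 0 0 -7.1;100 0 0 0 0 0 -7.1;100 0 0 0 0 0 -7.1;100 0 0 0 0 0 -7.1;100 0 0 0 0 0 -7.1;100 0 0 0 0 0 -7.1"

```text
t: 2.1
ee_pos: [0.5772, -0.2941, 0.2046]
tcp_rot: [[0.982, 0.187, -0.001], [0.187, -0.982, 0.001], [-0.001, -0.001, -1.0]]
contact_force: [-0.6, 0.2, -0.2]
opening: 0.0572
```

```bash
cat > snap.py <<'E'
from h import *
import sys,pickle
n,f=sys.argv[1:3]
s=bot.read_state();c=bot.calibration(n);p,d=bot.camera(n);cv2.imwrite(f"pics/{f}.png",p);pickle.dump((c,d),open(f+".pkl","wb"))
print(round(s["t"],2),np.round(s["ee_pos"],4),"F",np.round(s["contact_force"],1),"op",round(s["opening"],4),"q",np.round(s["qpos"],3));print(np.round(s["tcp_rot"],4))
E
python3 snap.py wrist w1
```

```text
2.1 [ 0.5772 -0.2941  0.2046] F [-0.6  0.2 -0.2] op 0.0572 q [-0.605  0.361  1.348  0.     1.434 -0.793]
[[ 9.824e-01  1.870e-01 -1.300e-03]
 [ 1.870e-01 -9.824e-01  9.000e-04]
 [-1.100e-03 -1.100e-03 -1.000e+00]]
```

View pics/w1.png

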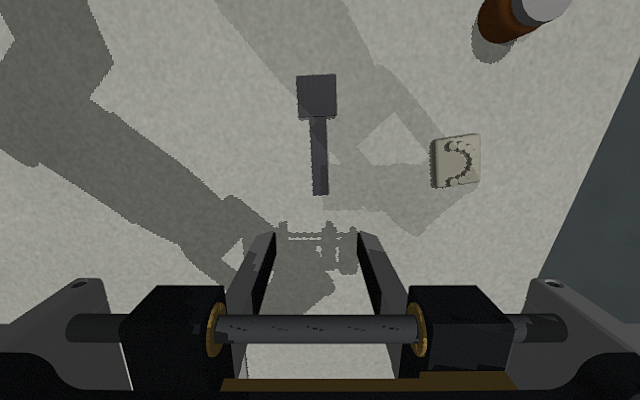

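```bash
python3 - <<'E'
import cv2
p=cv2.imread("pics/w1.png")
cv2.imwrite("pics/c4.png",cv2.resize(p[65:205,260:370],None,fx=4,fy=4,interpolation=cv2.INTER_CUBIC))
E
```

```text
(no output)
```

View pics/c4.png

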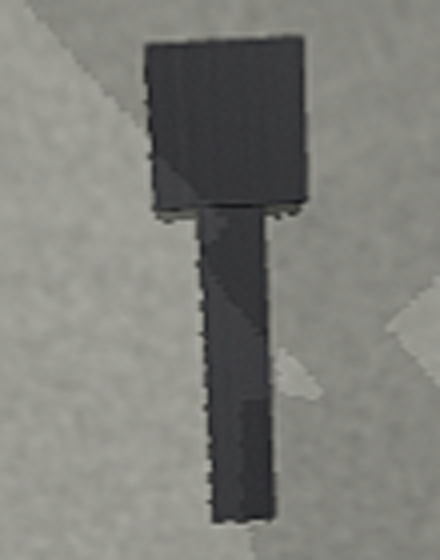

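```bash
python3 - <<'E'
from h import *
import pickle
c,d=pickle.load(open("w1.pkl","rb"))
f=lambda x,y,z=.012:px2w("wrist",((x+.5)/4-.5+260,(y+.5)/4-.5+65),z=z,cal=c)
hp=[f(*p) for p in((146,44),(303,37),(305,204),(155,207))];m=np.mean(hp,0)
print(m,[round(np.linalg.norm(hp[i]-hp[(i+1)%4]),4) for i in range(4)])
te=(f(212,521)+f(273,520))/2;n=(f(199,210)+f(267,207))/2;print(te,np.linalg.norm(te-m),n)
for e in(m,n):
  v=e-te;print(np.degrees(np.arctan2(v[1],v[0]))-90)
v=(te-m)/np.linalg.norm(te-m);print("tab",te-.02*v)
E
```

```text
[ 0.55562352 -0.18322185  0.012     ] [np.float64(0.0487), np.float64(0.0496), np.float64(0.0484), np.float64(0.0486)]
[ 0.58518683 -0.30966143  0.012     ] 0.12984974760862963 [ 0.56221589 -0.20787961  0.012     ]
13.160122766210534
12.71790069539233
tab [ 0.58063337 -0.29018667  0.012     ]
```

Call:
servo_tool:
  plan: "100 0.0045 -0.0032 0 0 0 -2.4;100 0 0 0.036 0 0 0;100 0 0 0.036 0 0 0;100 0 0 0.036 0 0 0;100 0 0 0.036 0 0 0;100 0 0 0.03 0 0 0;100 0 0 0.015 0 0 0;100 0 0 0.008 0 0 0;100 0 0 0.004 0 0 0;100 0 0 0 0 0 0;100 0 0 0 0 0 0"
  grip_force: 25

```text
t: 3.07
ee_pos: [0.5825, -0.2912, 0.0059]
tcp_rot: [[0.975, 0.221, 0.002], [0.221, -0.975, -0.001], [0.002, 0.002, -1.0]]
contact_force: [-0.0, -0.2, 0.1]
opening: 0.0573
```

Call:
servo_tool:
  plan: "100 0 0 0.003 0 0 0;100 0 0 0 0 0 0;255 0 0 0 0 0 0;255 0 0 0 0 0 0;255 0 0 0 0 0 0;255 0 0 0 0 0 0;255 0 0 0 0 0 0;255 0 0 0 0 0 0;255 0 0 0 0 0 0;255 0 0 0 0 0 0"

```text
t: 3.9
ee_pos: [0.5815, -0.2904, 0.0014]
tcp_rot: [[0.975, 0.222, 0.0], [0.222, -0.975, 0.0], [0.0, -0.0, -1.0]]
contact_force: [-0.3, -0.5, -0.1]
opening: 0.0221
```

```bash
python3 snap.py wrist w2; python3 snap.py side s2
```

```text
3.9 [ 0.5815 -0.2904  0.0014] F [-0.3 -0.5 -0.1] op 0.0221 q [-0.596  0.58   1.486  0.     1.076 -0.82 ]
[[ 9.750e-01  2.222e-01  1.000e-04]
 [ 2.222e-01 -9.750e-01  0.000e+00]
 [ 1.000e-04 -0.000e+00 -1.000e+00]]
3.95 [ 0.5815 -0.2904  0.0015] F [-0.6  1.   0.4] op 0.0218 q [-0.596  0.58   1.486  0.     1.076 -0.82 ]
[[ 9.750e-01  2.221e-01  1.000e-04]
 [ 2.221e-01 -9.750e-01 -0.000e+00]
 [ 1.000e-04  0.000e+00 -1.000e+00]]
```

View pics/w2.png

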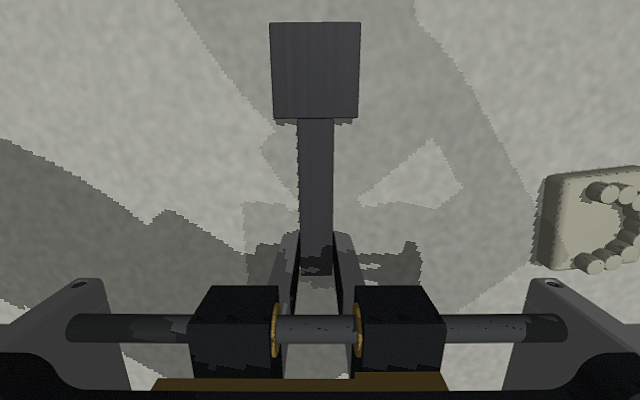

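View pics/s2.png

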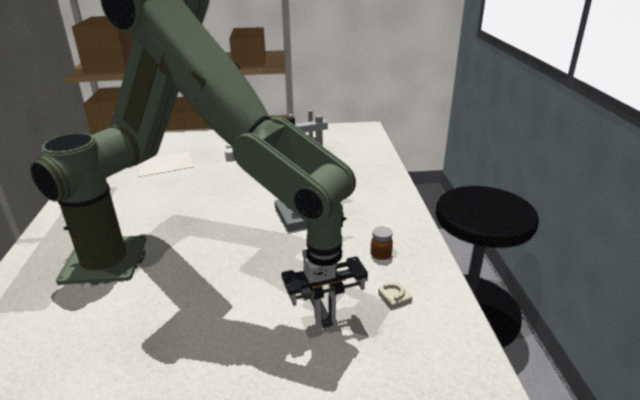

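Call:
servo_tool:
  plan: "255 0.007 -0.012 0 0 0 0;255 0.0085 -0.0144 0 0 0 0;255 0.0085 -0.0144 0 0 0 0;255 0.0085 -0.0144 0 0 0 0;255 0.0085 -0.0144 0 0 0 0;255 0.0085 -0.0144 0 0 0 -1.9;255 0.007 -0.012 0 0 0 0;255 0.004 -0.007 0 0 0 0;255 0 0 0 0 0 0;255 0 0 0 0 0 0"

```text
t: 4.83
ee_pos: [0.617, -0.1745, 0.0015]
tcp_rot: [[0.967, 0.254, -0.0], [0.254, -0.967, 0.003], [0.001, -0.002, -1.0]]
contact_force: [0.8, 3.3, 2.0]
opening: 0.0214
```

```bash
python3 snap.py wrist w3
```

```text
4.83 [ 0.617  -0.1745  0.0015] F [0.8 3.3 2. ] op 0.0214 q [-0.412  0.565  1.51   0.003  1.068 -0.67 ]
[[ 9.672e-01  2.540e-01 -0.000e+00]
 [ 2.540e-01 -9.672e-01  2.600e-03]
 [ 6.000e-04 -2.500e-03 -1.000e+00]]
```

View pics/w3.png

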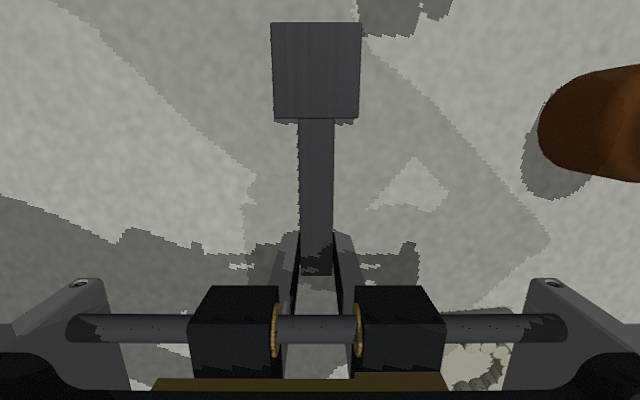

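```bash
python3 - <<'E'
from h import *
import pickle
c,d=pickle.load(open("w3.pkl","rb"))
hp=[px2w("wrist",p,z=.0125,cal=c) for p in((270,23),(361.5,23),(358,118),(274,118))];m=np.mean(hp,0)
print(m,[round(np.linalg.norm(hp[i]-hp[(i+1)%4]),4) for i in range(4)])
for a,b in((1,0),(2,3)):v=hp[a]-hp[b];print("xyaw",np.degrees(np.arctan2(v[1],v[0])))
for a,b in((0,3),(1,2)):v=hp[a]-hp[b];print("yyaw",np.degrees(np.arctan2(v[1],v[0]))-90)
print(np.degrees(np.arctan2(.254,.9672)))
s=bot.read_state();R=np.array(s["tcp_rot"]);print("rel tool",R.T@(m-s["ee_pos"]), "remaining tool",R.T@(np.array([.618,.0105,.0125])-m))
# side/ top depth of foot: foot in side0
c=bot.calibration("side");K=np.array(c["camera_matrix"])
for q in([.6185,.0105,0],[.6185,.0105,.077],[.6185,.0105,.098]):
  for n in("side","top"):
    c=bot.calibration(n);u,_=cv2.projectPoints(np.array([q]),cv2.Rodrigues(np.array(c["R"]))[0],np.array(c["t"]),np.array(c["camera_matrix"]),np.array(c["dist_coeffs"]));print(q,n,u.ravel())
E
```

```text
[ 0.58856126 -0.06835103  0.0125    ] [np.float64(0.0492), np.float64(0.0491), np.float64(0.0492), np.float64(0.0491)]
xyaw 14.717595925003693
xyaw 14.723685786205516
yyaw 14.870378513803345
yyaw 14.883830699312426
14.714399932300479
rel tool [-0.00037898 -0.11044273 -0.01077995] remaining tool [ 0.04847245 -0.06880782  0.00017498]
[0.6185, 0.0105, 0] side [328.02457768 243.24863772]
[0.6185, 0.0105, 0] top [327.53845111 199.35440686]
[0.6185, 0.0105, 0.077] side [327.91110871 220.46505265]
[0.6185, 0.0105, 0.077] top [328.24614348 197.34173001]
[0.6185, 0.0105, 0.098] side [327.87889048 214.00563696]
[0.6185, 0.0105, 0.098] top [328.45736544 196.74100656]
```

Call:
servo_tool:
  plan: "255 0.006 -0.004 0 0 0 0;255 0.011 -0.008 0 0 0 0;255 0.011 -0.008 0 0 0 0;255 0.011 -0.008 0 0 0 0;255 0.006 -0.005 0 0 0 0;255 0.0035 -0.003 0 0 0 0;255 0 0 0 0 0 0;255 0 0 0 0 0 0"

```text
t: 5.55
ee_pos: [0.6555, -0.128, 0.0015]
tcp_rot: [[0.967, 0.254, 0.002], [0.254, -0.967, 0.002], [0.002, -0.001, -1.0]]
contact_force: [1.4, 1.6, 0.7]
opening: 0.0221
```

```bash
python3 snap.py wrist w4
```

```text
5.55 [ 0.6555 -0.128   0.0015] F [1.4 1.6 0.7] op 0.0221 q [-0.323  0.61   1.436  0.002  1.094 -0.581]
[[ 0.9671  0.2543  0.0016]
 [ 0.2543 -0.9671  0.0015]
 [ 0.0019 -0.0011 -1.    ]]
```

View pics/w4.png

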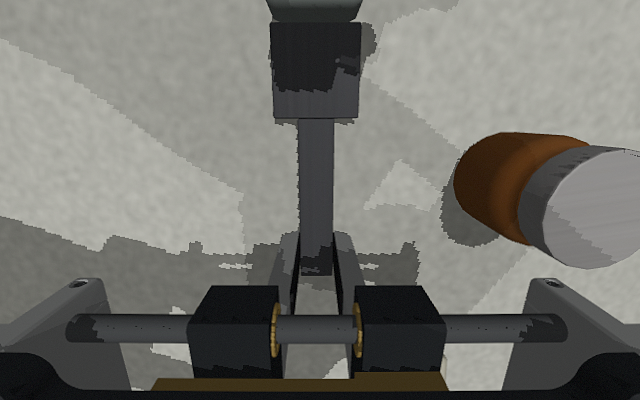

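```bash
python3 - <<'E'
import cv2
p=cv2.imread("pics/w4.png")
cv2.imwrite("pics/c5.png",cv2.resize(cv2.convertScaleAbs(p[0:60,250:380],alpha=2.5),None,fx=6,fy=6,interpolation=cv2.INTER_CUBIC))
E
```

```text
(no output)
```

View pics/c5.png

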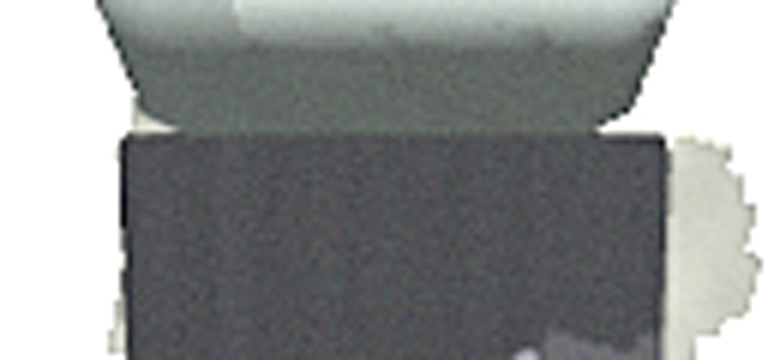

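```bash
python3 - <<'E'
from h import *
import pickle
c,d=pickle.load(open("w4.pkl","rb"))
s=bot.read_state();R=np.array(s["tcp_rot"]);T=np.array(s["ee_pos"])
f=lambda x,y,z:R.T@(px2w("wrist",((x+.5)/6-.5+250,(y+.5)/6-.5),z=z,cal=c)-T)
for z in(.055,.058,.06):print(z,f(136,95,z)[:2],f(635,95,z)[:2],f(385,131,z)[:2])
for z in(.07,.075,.077):print(z,f(98,0,z)[:2],f(675,0,z)[:2],"top edge",f(385,46,z)[:2])
for y,x in((5,315),(10,315),(15,315),(18,315),(30,315)):print(y,d[y,x],(R.T@(px2w("wrist",(x,y),depth=d[y,x],cal=c)-T)), px2w("wrist",(x,y),depth=d[y,x],cal=c)[2])
for p in([.6185,.0105],[.6191,.0108]):print(R.T@(np.array([*p,0])-T))
hp=[px2w("wrist",p,z=.0125,cal=c) for p in((270,22.5),(361,22.5),(358,118),(274,118))];print(R.T@(np.mean(hp,0)-T))
E
```

```text
0.055 [-0.01777443 -0.12475693] [ 0.01546534 -0.12478488] [-0.00119267 -0.12263101]
0.058 [-0.01735578 -0.12381523] [ 0.01509517 -0.12384253] [-0.00116752 -0.12173977]
0.06 [-0.01707668 -0.12318744] [ 0.0148484  -0.12321429] [-0.00115076 -0.1211456 ]
0.07 [-0.01768361 -0.12489549] [ 0.01574803 -0.12492512] top edge [-0.00106006 -0.12255451]
0.075 [-0.016896   -0.12310848] [ 0.01503534 -0.12313678] top edge [-0.00101846 -0.12087257]
0.077 [-0.01658095 -0.12239368] [ 0.01475026 -0.12242145] top edge [-0.00100182 -0.12019979]
5 0.09223483 [-0.00060449 -0.12182694 -0.07247248] 0.07412906637432612
10 0.09464975 [-0.00061518 -0.12111376 -0.0701652 ] 0.07182090316775602
15 0.09938995 [-0.0006376  -0.12116123 -0.06520183] 0.06685756310684172
18 0.1023798 [-0.00065171 -0.12116157 -0.06208011] 0.06373582153782846
30 0.1482338 [-0.00087785 -0.13104879 -0.01123744] 0.012904861492224973
[-0.00045568 -0.14346265  0.00168329]
[ 0.00020081 -0.14360054  0.00168467]
[-0.00045739 -0.11011799 -0.0108572 ]
```

Call:
servo_tool:
  plan: "255 0 -0.005 0 0 0 0;255 -0.0005 -0.009 0 0 0 0;255 0 -0.009 0 0 0 0;255 0 -0.007 0 0 0 0;255 0 -0.0035 0 0 0 0;255 0 -0.002 0 0 0 0;255 0 0 0 0 0 0;255 0 0 0 0 0 0"

```text
t: 6.27
ee_pos: [0.6447, -0.0941, 0.0015]
tcp_rot: [[0.967, 0.254, -0.001], [0.254, -0.967, 0.002], [-0.001, -0.002, -1.0]]
contact_force: [-1.1, 0.2, 2.7]
opening: 0.0216
```

```bash
python3 snap.py wrist w5; python3 snap.py side s5; python3 -c "
import cv2
p=cv2.imread('pics/s5.png')
cv2.imwrite('pics/c6.png',cv2.resize(cv2.convertScaleAbs(p[150:290,270:410],alpha=1.5),None,fx=4,fy=4,interpolation=cv2.INTER_CUBIC))"
```

```text
6.27 [ 0.6447 -0.0941  0.0015] F [-1.1  0.2  2.7] op 0.0216 q [-2.78e-01  5.83e-01  1.48e+00  1.00e-03  1.08e+00 -5.36e-01]
[[ 9.671e-01  2.543e-01 -1.000e-03]
 [ 2.543e-01 -9.671e-01  1.600e-03]
 [-6.000e-04 -1.800e-03 -1.000e+00]]
6.32 [ 0.6447 -0.094   0.0015] F [-1.1  1.5  1.4] op 0.0218 q [-0.278  0.583  1.48   0.002  1.08  -0.536]
[[ 9.672e-01  2.542e-01 -1.100e-03]
 [ 2.542e-01 -9.672e-01  1.700e-03]
 [-6.000e-04 -2.000e-03 -1.000e+00]]
```

View pics/w5.png

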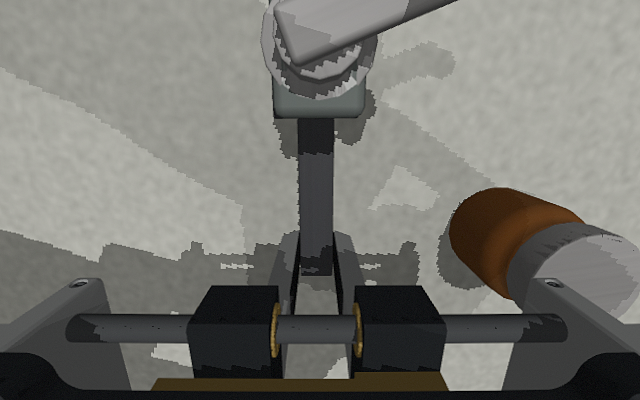

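View pics/c6.png

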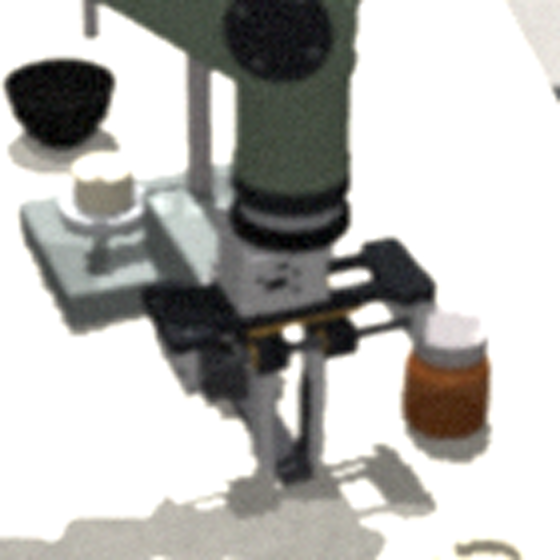

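```bash
python3 - <<'E'
from h import *
import pickle
c,d=pickle.load(open("w5.pkl","rb"))
s=bot.read_state();R=np.array(s["tcp_rot"]);T=np.array(s["ee_pos"])
p=cv2.imread("pics/w5.png");cv2.imwrite("pics/c7.png",cv2.resize(cv2.convertScaleAbs(p[0:130,240:400],alpha=1.8),None,fx=4.5,fy=4.5,interpolation=cv2.INTER_CUBIC))
for y in(60,70,80,92,96,100,104,108,112,116,120):
  for x in(290,318,350):
    w=px2w("wrist",(x,y),depth=d[y,x],cal=c);q=R.T@(w-T);print(y,x,np.round(q[:2]*1e3,1),round(w[2]*1e3,1),end=" | ")
  print()
E
```

```text
60 290 [  -8.2 -101.9] 90.3 | 60 318 [ 1.000e-01 -1.017e+02] 91.2 | 60 350 [   9.7 -101.9] 90.4 | 
70 290 [  -9.4 -101. ] 78.0 | 70 318 [  0.2 -99.2] 89.9 | 70 350 [  11.2 -101. ] 78.3 | 
80 290 [ -9.4 -97.8] 78.6 | 80 318 [  0.2 -96.6] 88.3 | 80 350 [ 11.3 -97.9] 77.7 | 
92 290 [ -9.6 -94. ] 77.9 | 92 318 [  0.2 -93.9] 78.5 | 92 350 [ 11.5 -94. ] 77.4 | 
96 290 [ -9.6 -92.7] 77.9 | 96 318 [  0.2 -92.6] 78.5 | 96 350 [ 11.6 -92.8] 76.6 | 
100 290 [ -9.7 -91.4] 77.0 | 100 318 [  0.3 -91.4] 76.3 | 100 350 [ 11.6 -91.4] 77.3 | 
104 290 [ -9.7 -90. ] 78.0 | 104 318 [  0.2 -90. ] 77.8 | 104 350 [ 11.6 -90. ] 78.2 | 
108 290 [ -9.8 -88.7] 77.3 | 108 318 [  0.2 -88.6] 78.7 | 108 350 [ 11.8 -88.7] 76.7 | 
112 290 [ -9.9 -87.3] 76.5 | 112 318 [  0.3 -87.3] 76.6 | 112 350 [ 11.9 -87.3] 76.1 | 
116 290 [-10.1 -85.9] 73.9 | 116 318 [  0.3 -85.9] 74.4 | 116 350 [ 12.1 -85.9] 74.6 | 
120 290 [-16.8 -84.2] 1.3 | 120 318 [  0.6 -84.2] 13.8 | 120 350 [ 20.8 -84.2] 0.7 |
```

View pics/c7.png

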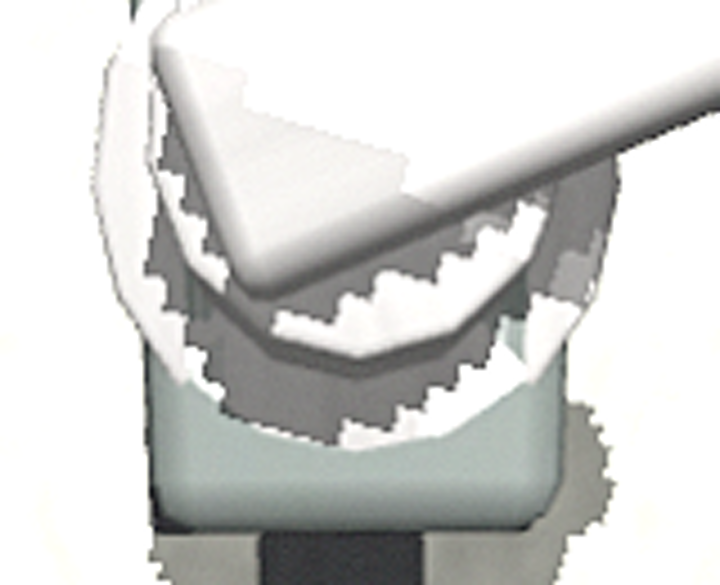

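Call:
servo_tool:
  plan: "255 0.0007 0.0004 0 0 0 0;255 0 0 0 0 0 0;140 0 0 0 0 0 0;110 0 0 0 0 0 0;110 0 0 0 0 0 0;110 0 0 0 0 0 0;110 0 0 -0.01 0 0 0;110 0 0 -0.03 0 0 0;110 0 0 -0.04 0 0 0;110 0 0 -0.04 0 0 0;110 0 0 -0.03 0 0 0;110 0 0.0 -0.01 0 0 0"

```text
t: 7.37
ee_pos: [0.6498, -0.0964, 0.1694]
tcp_rot: [[0.967, 0.254, 0.012], [0.254, -0.967, -0.003], [0.011, 0.006, -1.0]]
contact_force: [1.1, -0.4, 1.3]
opening: 0.0534
```

Call:
servo_tool:
  plan: "110 0 0.03 0 0 0 0;110 0 0.03 0 0 0 0;110 0 0.0 0 0 0 0;110 0 0 0 0 0 0"

```text
t: 7.7
ee_pos: [0.6607, -0.1546, 0.1605]
tcp_rot: [[0.968, 0.252, -0.001], [0.252, -0.968, 0.001], [-0.001, -0.001, -1.0]]
contact_force: [0.6, -0.7, -0.3]
opening: 0.0537
```

```bash
python3 snap.py wrist w6; python3 snap.py top t6;python3 snap.py side s6; python3 -c "
import cv2
p=cv2.imread('pics/s6.png')
cv2.imwrite('pics/c8.png',cv2.resize(cv2.convertScaleAbs(p[180:280,290:400],alpha=1.5),None,fx=5,fy=5,interpolation=cv2.INTER_CUBIC))"
```

```text
7.7 [ 0.6607 -0.1546  0.1605] F [ 0.6 -0.7 -0.3] op 0.0537 q [-0.357  0.458  1.306  0.     1.379 -0.612]
[[ 9.678e-01  2.518e-01 -1.200e-03]
 [ 2.518e-01 -9.678e-01  6.000e-04]
 [-1.000e-03 -9.000e-04 -1.000e+00]]
7.75 [ 0.6604 -0.1534  0.1603] F [-0.1  0.7 -0.7] op 0.0533 q [-3.560e-01  4.580e-01  1.307e+00  1.000e-03  1.379e+00 -6.120e-01]
[[ 0.9674  0.2531 -0.0019]
 [ 0.2531 -0.9674  0.0013]
 [-0.0015 -0.0017 -1.    ]]
7.8 [ 0.6603 -0.1527  0.1603] F [-0.  -0.1  0.5] op 0.0535 q [-3.550e-01  4.580e-01  1.307e+00  1.000e-03  1.379e+00 -6.120e-01]
[[ 0.9672  0.254  -0.002 ]
 [ 0.254  -0.9672  0.0013]
 [-0.0016 -0.0018 -1.    ]]
```

View pics/w6.png

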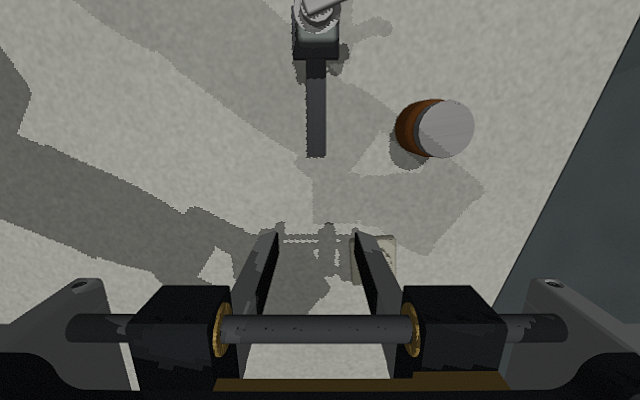

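View pics/c8.png

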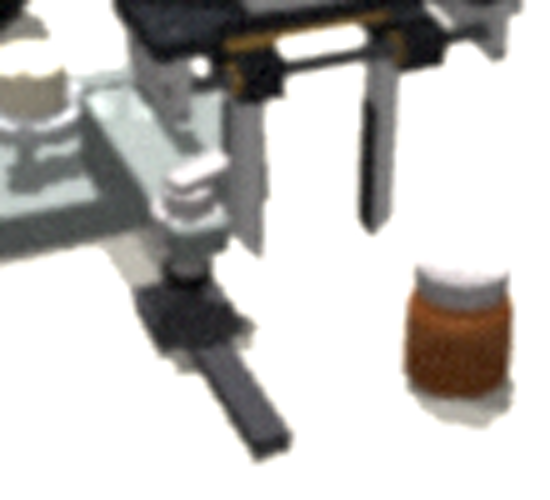

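View pics/t6.png

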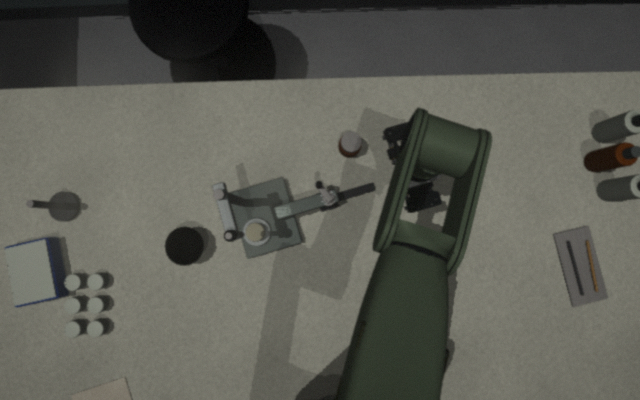

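```bash
python3 - <<'E'
import cv2
p=cv2.imread('pics/t6.png');cv2.imwrite('pics/c9.png',cv2.resize(cv2.convertScaleAbs(p[170:220,300:390],alpha=2),None,fx=8,fy=8,interpolation=cv2.INTER_CUBIC))
p=cv2.imread('pics/s6.png');cv2.imwrite('pics/c10.png',cv2.resize(cv2.convertScaleAbs(p[205:275,305:355],alpha=2),None,fx=8,fy=8,interpolation=cv2.INTER_CUBIC))
E
```

```text
(no output)
```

View pics/c9.png

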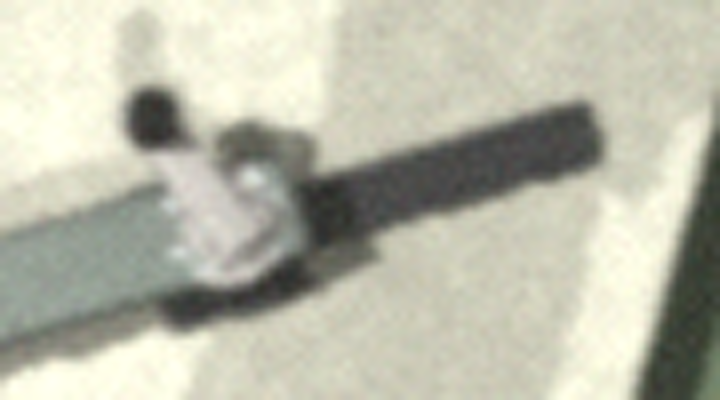

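View pics/c10.png

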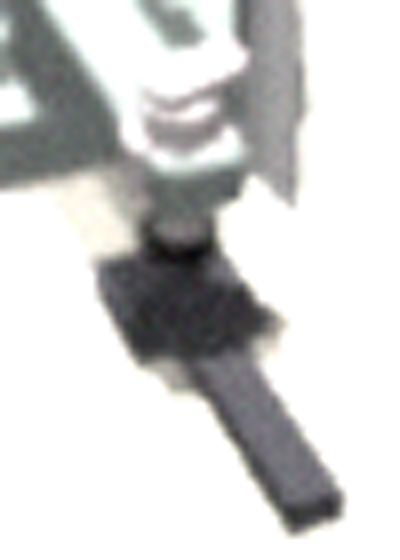

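```bash
python3 - <<'E'
from h import *
c9=lambda x,y:((x+.5)/8-.5+300,(y+.5)/8-.5+170)
te=[px2w("top",c9(*p),z=.012) for p in((587,102),(604,160))];te=np.mean(te,0);print("tabend",te)
a=np.radians(14.8);ey=np.array([-np.sin(a),np.cos(a)]);print("head(top)",te[:2]+.13*ey)
hub=c9(236,212)
for z in(.095,.1):print("hub",px2w("top",hub,z=z))
print("handle",px2w("top",c9(153,115),z=.14))
c10=lambda x,y:((x+.5)/8-.5+305,(y+.5)/8-.5+205)
L=px2w("side",c10(98,262),z=.012);Fr=px2w("side",c10(138,358),z=.012)
tt=(px2w("side",c10(283,512),z=.012)+px2w("side",c10(340,494),z=.012))/2;print("side L,F,tabend",L,Fr,tt,np.linalg.norm(L-Fr),"head(side)",tt[:2]+.13*ey,(L+Fr)[:2]/2+.025*np.array([np.cos(a),np.sin(a)]))
# foot height: side, project circle bottoms
c=bot.calibration("side")
for ax in([.617,.0115],[.6165,.012]):
 for z in(.012,.017,.02,.023,.026,.03):
  th=np.linspace(0,2*np.pi,60);P=np.c_[ax[0]+.0145*np.cos(th),ax[1]+.0145*np.sin(th),z+0*th]
  u=cv2.projectPoints(P,cv2.Rodrigues(np.array(c["R"]))[0],np.array(c["t"]),np.array(c["camera_matrix"]),np.array(c["dist_coeffs"]))[0][:,0]
  u=(u-[305,205]+.5)*8-.5;print(z,u.min(0).round(),u.max(0).round())
E
```

```text
tabend [ 0.65000793 -0.11429744  0.012     ]
head(top) [0.61679999 0.0113896 ]
hub [0.62034679 0.0088744  0.095     ]
hub [0.61998309 0.00901904 0.1       ]
handle [0.64650681 0.03379963 0.14      ]
side L,F,tabend [0.58800055 0.02604272 0.012     ] [ 0.59702397 -0.03275544  0.012     ] [ 0.64605485 -0.11772203  0.012     ] 0.05948652277904697 head(side) [0.6128469  0.00796501] [0.61668284 0.00302978]
0.012 [142. 257.] [224. 304.]
0.017 [142. 245.] [224. 293.]
0.02 [142. 239.] [224. 286.]
0.023 [142. 232.] [224. 279.]
0.026 [142. 225.] [224. 272.]
0.03 [142. 215.] [224. 262.]
0.012 [141. 256.] [223. 304.]
0.017 [140. 245.] [223. 292.]
0.02 [140. 238.] [223. 285.]
0.023 [140. 231.] [223. 278.]
0.026 [140. 224.] [223. 271.]
0.03 [140. 215.] [223. 261.]
```

Call:
servo_tool:
  plan: "110 0.012 -0.03 0 0 0 0;110 0.012 -0.03 0 0 0 0;110 0.01 -0.025 0 0 0 0;110 0 -0.005 0 0 0 0;110 0 0 0 0 0 0;110 0 0 0 0 0 0;110 0 0 0 0 0 0"

```text
t: 8.43
ee_pos: [0.6709, -0.0583, 0.1613]
tcp_rot: [[0.967, 0.254, -0.0], [0.254, -0.967, -0.001], [-0.0, 0.0, -1.0]]
contact_force: [-0.4, 0.1, -0.1]
opening: 0.0533
```

```bash
python3 snap.py wrist w7
```

```text
8.43 [ 0.6709 -0.0583  0.1613] F [-0.4  0.1 -0.1] op 0.0533 q [-2.150e-01  4.460e-01  1.321e+00 -1.000e-03  1.374e+00 -4.710e-01]
[[ 9.672e-01  2.539e-01 -3.000e-04]
 [ 2.539e-01 -9.672e-01 -5.000e-04]
 [-4.000e-04  4.000e-04 -1.000e+00]]
```

View pics/w7.png

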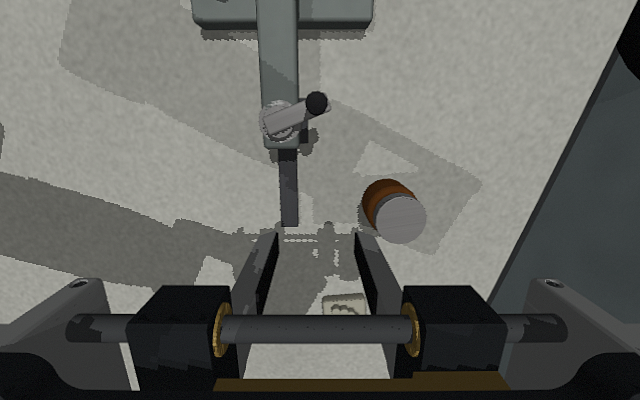

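```bash
python3 - <<'E'
from h import *
import pickle
c,d=pickle.load(open("w7.pkl","rb"))
p=cv2.imread("pics/w7.png");cv2.imwrite("pics/c11.png",cv2.resize(cv2.convertScaleAbs(p[70:170,230:350],alpha=1.8),None,fx=6,fy=6,interpolation=cv2.INTER_CUBIC))
s=bot.read_state();R=np.array(s["tcp_rot"]);T=np.array(s["ee_pos"])
h=px2w("wrist",(317,102),z=.14,cal=c);print(d[102,317],h,R.T@(h-T),px2w("wrist",(317,102),depth=d[102,317],cal=c))
E
```

```text
0.1889768 [0.6466838  0.03451729 0.14      ] [ 0.00012452 -0.09633423  0.0213415 ] [0.64669032 0.03448847 0.14054344]
```

View pics/c11.png

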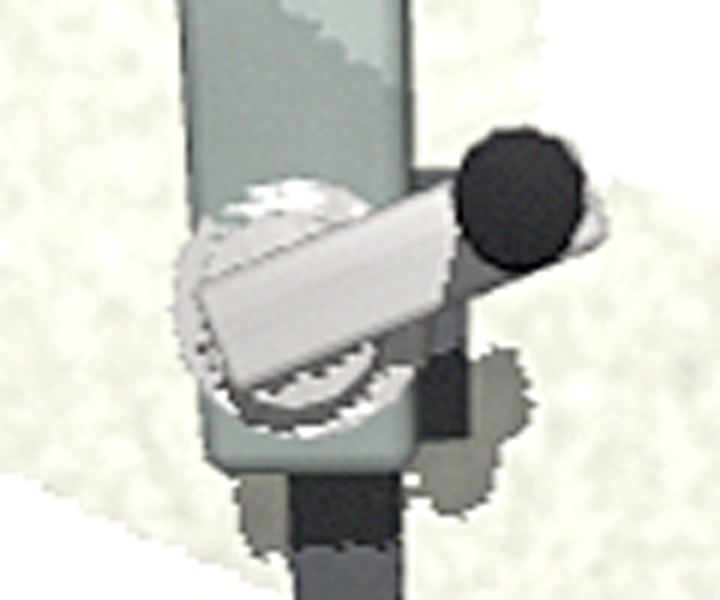

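Call:
servo_tool:
  plan: "110 0 -0.03 0 0 0 0;110 0 -0.035 0 0 0 0;110 0 -0.025 0 0 0 0;110 0 -0.006 0 0 0 0;110 0 0 0 0 0 0;110 0 0 0 0 0 0;110 0 0 0.015 0 0 0;110 0 0 0.02 0 0 0;110 0 0 0.015 0 0 0;110 0 0 0.005 0 0 0;110 0 0 0 0 0 0;110 0 0 0 0 0 0"
  grip_force: 25

```text
t: 9.48
ee_pos: [0.6473, 0.0339, 0.1067]
tcp_rot: [[0.968, 0.253, 0.0], [0.253, -0.968, -0.0], [0.0, 0.0, -1.0]]
contact_force: [-0.0, 0.1, 0.9]
opening: 0.0533
```

```bash
python3 snap.py wrist w8
```

```text
9.48 [0.6473 0.0339 0.1067] F [-0.   0.1  0.9] op 0.0533 q [-0.081  0.447  1.44  -0.     1.255 -0.336]
[[ 9.675e-01  2.527e-01  3.000e-04]
 [ 2.527e-01 -9.675e-01 -3.000e-04]
 [ 2.000e-04  3.000e-04 -1.000e+00]]
```

View pics/w8.png

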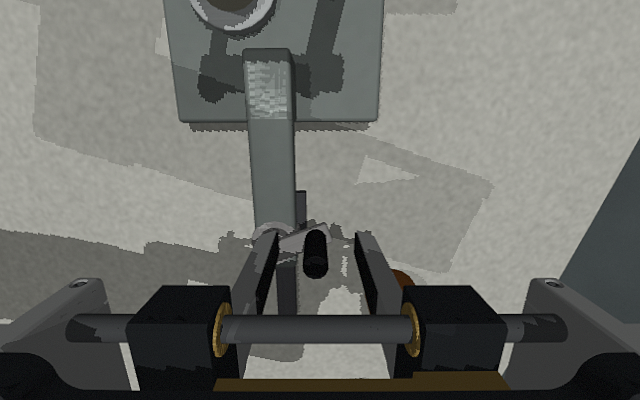

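Call:
servo_tool:
  plan: "255 0 0 0 0 0 0;255 0 0 0 0 0 0;255 0 0 0 0 0 0;255 0 0 0 0 0 0;255 0 0 0 0 0 0;255 0 0 0 0 0 0;255 0 0 0 0 0 0;255 0 0 0 0 0 0"

```text
t: 10.2
ee_pos: [0.6464, 0.0353, 0.1066]
tcp_rot: [[0.967, 0.254, -0.001], [0.254, -0.967, -0.0], [-0.001, -0.0, -1.0]]
contact_force: [-1.9, -0.7, 2.2]
opening: 0.0157
```

```bash
python3 - <<'E'
from h import *
s=bot.read_state();T=np.array(s["ee_pos"]);print(s["t"],T,s["contact_force"],s["opening"])
E
```

```text
10.2 [0.6464465  0.03530946 0.10660611] [-1.92119936 -0.68552972  2.18797176] 0.01566524243207573
```

```bash
python3 - <<'E'
import numpy as np
f=-23.5
for i in range(24):
    a,b=np.radians([f,f+15]);print(f,"%.1f %.1f"%(36*(np.cos(b)-np.cos(a)),36*(np.sin(b)-np.sin(a))));f+=15
E
```

```text
-23.5 2.6 9.0
-8.5 0.2 9.4
6.5 -2.3 9.1
21.5 -4.6 8.2
36.5 -6.5 6.8
51.5 -8.1 4.8
66.5 -9.0 2.6
81.5 -9.4 0.2
96.5 -9.1 -2.3
111.5 -8.2 -4.6
126.5 -6.8 -6.5
141.5 -4.8 -8.1
156.5 -2.6 -9.0
171.5 -0.2 -9.4
186.5 2.3 -9.1
201.5 4.6 -8.2
216.5 6.5 -6.8
231.5 8.1 -4.8
246.5 9.0 -2.6
261.5 9.4 -0.2
276.5 9.1 2.3
291.5 8.2 4.6
306.5 6.8 6.5
321.5 4.8 8.1
```

Call:
servo_tool:
  plan: "255 0.0026 0.009 0 0 0 0;255 0.0002 0.0094 0 0 0 0;255 -0.0023 0.0091 0 0 0 0;255 -0.0046 0.0082 0 0 0 0"

```text
t: 10.53
ee_pos: [0.6518, 0.0032, 0.1066]
tcp_rot: [[0.967, 0.255, -0.001], [0.255, -0.967, 0.007], [0.001, -0.007, -1.0]]
contact_force: [-1.6, 8.1, 3.1]
opening: 0.0157
```

Call:
servo_tool:
  plan: "255 0 0 0 0 0 0;255 0 0 0 0 0 0;255 0 0 0 0 0 0"

```text
t: 10.78
ee_pos: [0.6512, 0.0014, 0.1065]
tcp_rot: [[0.967, 0.254, -0.002], [0.254, -0.967, 0.003], [-0.001, -0.004, -1.0]]
contact_force: [-2.5, 4.7, 3.4]
opening: 0.0156
```

```bash
cat > an.py <<'E'
from h import *
s=bot.read_state();R=np.array(s["tcp_rot"]);T=np.array(s["ee_pos"]);ax=np.array([.6175,.0122,T[2]])
F=R.T@np.array(s["contact_force"]);q=R.T@(T-ax)
f=np.arctan2(q[1],q[0]);print("r",np.hypot(*q[:2]).round(4),"phi",np.degrees(f).round(1),"Ftool",F.round(1),"Ftan",(-np.sin(f)*F[0]+np.cos(f)*F[1]).round(1),"Frad",(np.cos(f)*F[0]+np.sin(f)*F[1]).round(1))
E
python3 an.py; python3 snap.py side s9; python3 -c "
import cv2
p=cv2.imread('pics/s9.png');cv2.imwrite('pics/c12.png',cv2.resize(cv2.convertScaleAbs(p[165:275,280:400],alpha=2),None,fx=5,fy=5,interpolation=cv2.INTER_CUBIC))"
```

```text
r 0.0354 phi 32.5 Ftool [-1.2 -5.1 -3.4] Ftan -3.7 Frad -3.8
10.78 [0.6512 0.0014 0.1065] F [-2.5  4.7  3.4] op 0.0156 q [-0.132  0.454  1.429  0.003  1.26  -0.39 ]
[[ 9.671e-01  2.544e-01 -1.600e-03]
 [ 2.544e-01 -9.671e-01  3.200e-03]
 [-8.000e-04 -3.500e-03 -1.000e+00]]
```

View pics/c12.png

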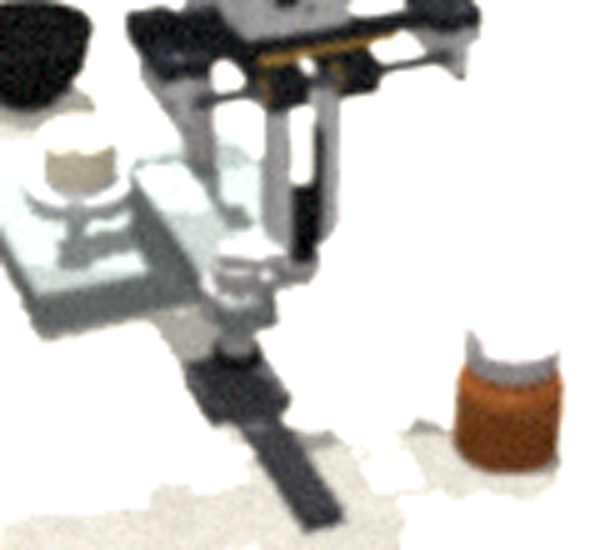

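Call:
servo_tool:
  plan: "255 -0.0065 0.0068 0 0 0 0;255 -0.0081 0.0048 0 0 0 0;255 -0.009 0.0026 0 0 0 0"

```text
t: 11.08
ee_pos: [0.635, -0.0175, 0.1067]
tcp_rot: [[0.967, 0.255, 0.006], [0.255, -0.967, 0.005], [0.007, -0.003, -1.0]]
contact_force: [6.0, 7.8, -2.1]
opening: 0.0156
```

```bash
python3 an.py; python3 snap.py side s10; python3 -c "
import cv2,numpy as np
o=[]
for n in ('s6','s9','s10'):
  p=cv2.imread(f'pics/{n}.png');o.append(cv2.resize(cv2.convertScaleAbs(p[205:265,305:345],alpha=2.5),None,fx=6.5,fy=6.5,interpolation=cv2.INTER_CUBIC))
cv2.imwrite('pics/c13.png',np.hstack(o))"
```

```text
r 0.0345 phi 74.2 Ftool [ 7.8 -6.   2.2] Ftan -9.1 Frad -3.7
11.08 [ 0.635  -0.0175  0.1067] F [ 6.   7.8 -2.1] op 0.0156 q [-0.167  0.418  1.481  0.006  1.238 -0.426]
[[ 0.967   0.2546  0.0057]
 [ 0.2545 -0.9671  0.0049]
 [ 0.0068 -0.0033 -1.    ]]
```

View pics/c13.png

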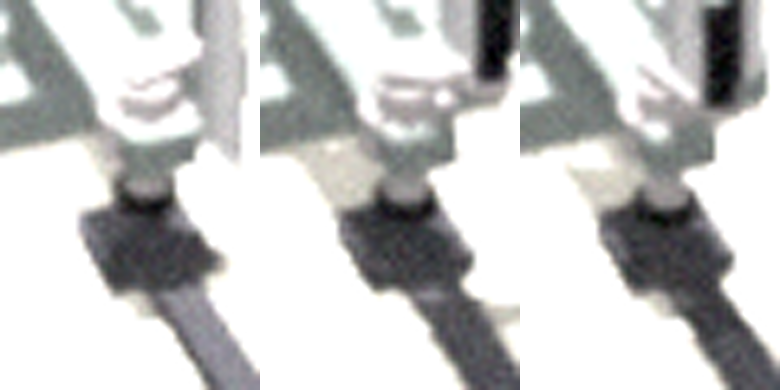

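Call:
servo_tool:
  plan: "255 -0.0094 0.0002 0 0 0 0;255 -0.0091 -0.0023 0 0 0 0;255 -0.0082 -0.0046 0 0 0 0"

```text
t: 11.38
ee_pos: [0.6087, -0.0209, 0.1068]
tcp_rot: [[0.967, 0.254, 0.009], [0.254, -0.967, -0.001], [0.009, 0.003, -1.0]]
contact_force: [7.5, -0.7, -6.6]
opening: 0.0151
```

```bash
python3 an.py; python3 snap.py side s11; python3 -c "
import cv2,numpy as np
o=[]
for n in ('s6','s10','s11'):
  p=cv2.imread(f'pics/{n}.png');o.append(cv2.resize(cv2.convertScaleAbs(p[205:265,305:345],alpha=3.5),None,fx=6.5,fy=6.5,interpolation=cv2.INTER_CUBIC))
cv2.imwrite('pics/c14.png',np.hstack(o))"
```

```text
r 0.0342 phi 119.6 Ftool [7.  2.5 6.7] Ftan -7.4 Frad -1.3
11.38 [ 0.6087 -0.0209  0.1068] F [ 7.5 -0.7 -6.6] op 0.0151 q [-1.770e-01  3.650e-01  1.554e+00  1.000e-03  1.213e+00 -4.340e-01]
[[ 9.672e-01  2.540e-01  9.100e-03]
 [ 2.540e-01 -9.672e-01 -7.000e-04]
 [ 8.600e-03  3.000e-03 -1.000e+00]]
```

View pics/c14.png

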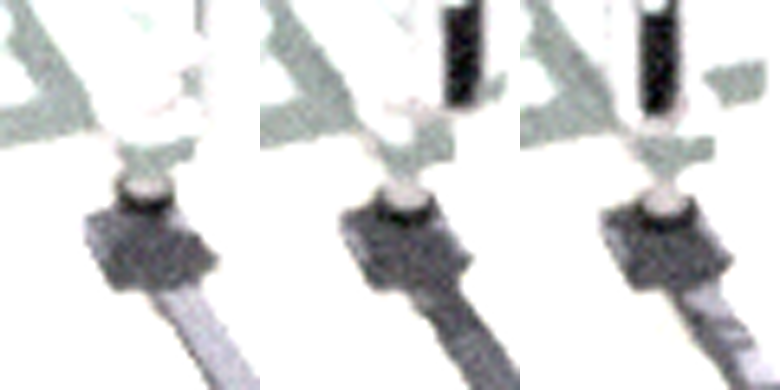

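Call:
servo_tool:
  plan: "255 -0.0068 -0.0065 0 0 0 0;255 -0.0048 -0.0081 0 0 0 0;255 -0.0026 -0.009 0 0 0 0"

```text
t: 11.68
ee_pos: [0.587, -0.0051, 0.1067]
tcp_rot: [[0.967, 0.254, 0.004], [0.254, -0.967, -0.007], [0.002, 0.008, -1.0]]
contact_force: [3.2, -8.0, -2.2]
opening: 0.0152
```

```bash
python3 an.py; python3 snap.py side s12; python3 -c "
import cv2,numpy as np
o=[]
for n in ('s6','s11','s12'):
  p=cv2.imread(f'pics/{n}.png');o.append(cv2.resize(cv2.convertScaleAbs(p[205:265,305:345],alpha=3.5),None,fx=6.5,fy=6.5,interpolation=cv2.INTER_CUBIC))
cv2.imwrite('pics/c15.png',np.hstack(o))"
```

```text
r 0.0351 phi 165.2 Ftool [1.  8.5 2.3] Ftan -8.5 Frad 1.2
11.68 [ 0.587  -0.0051  0.1067] F [ 3.2 -8.  -2.2] op 0.0152 q [-0.152  0.326  1.608 -0.007  1.203 -0.407]
[[ 0.9672  0.2539  0.004 ]
 [ 0.254  -0.9672 -0.0071]
 [ 0.002   0.0079 -1.    ]]
```

View pics/c15.png

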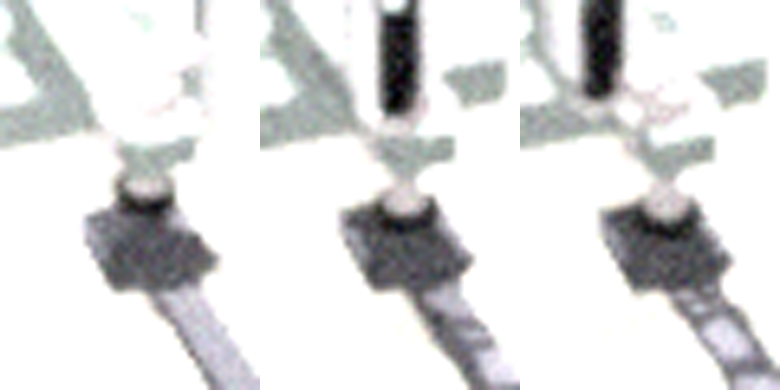

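```bash
python3 - <<'E'
import numpy as np
f=171.5
for i in range(20):
    a,b=np.radians([f,f+7.5]);print(f,"%.1f %.1f"%(36*(np.cos(b)-np.cos(a)),36*(np.sin(b)-np.sin(a))));f+=7.5
E
```

```text
171.5 -0.4 -4.7
179.0 0.2 -4.7
186.5 0.8 -4.6
194.0 1.4 -4.5
201.5 2.0 -4.3
209.0 2.5 -4.0
216.5 3.0 -3.6
224.0 3.5 -3.2
231.5 3.9 -2.7
239.0 4.2 -2.2
246.5 4.4 -1.6
254.0 4.6 -1.0
261.5 4.7 -0.4
269.0 4.7 0.2
276.5 4.6 0.8
284.0 4.5 1.4
291.5 4.3 2.0
299.0 4.0 2.5
306.5 3.6 3.0
314.0 3.2 3.5
```

Call:
servo_tool:
  plan: "255 -0.0001 -0.0047 0 0 0 0;255 0.0004 -0.0047 0 0 0 0"

```text
t: 11.9
ee_pos: [0.5829, 0.004, 0.1066]
tcp_rot: [[0.967, 0.254, -0.001], [0.254, -0.967, -0.007], [-0.003, 0.007, -1.0]]
contact_force: [-4.0, -9.1, 2.5]
opening: 0.0154
```

```bash
python3 an.py
```

```text
r 0.0356 phi -178.6 Ftool [-6.2  7.8 -2.5] Ftan -8.0 Frad 6.0
```

Call:
servo_tool:
  plan: "255 0.001 -0.0046 0 0 0 0;255 0.0016 -0.0044 0 0 0 0"

```text
t: 12.07
ee_pos: [0.5815, 0.0137, 0.1066]
tcp_rot: [[0.967, 0.254, -0.005], [0.254, -0.967, -0.007], [-0.007, 0.005, -1.0]]
contact_force: [-8.3, -7.8, 6.2]
opening: 0.0156
```

```bash
python3 an.py
```

```text
r 0.0361 phi -162.9 Ftool [-10.    5.5  -6.1] Ftan -8.2 Frad 8.0
```

Call:
servo_tool:
  plan: "255 0.0012 -0.0045 0 0 0 0;255 0.0022 -0.0041 0 0 0 0"

```text
t: 12.23
ee_pos: [0.5826, 0.0236, 0.1066]
tcp_rot: [[0.967, 0.254, -0.005], [0.254, -0.967, -0.005], [-0.006, 0.004, -1.0]]
contact_force: [-6.5, -6.4, 4.7]
opening: 0.0156
```

```bash
python3 an.py; python3 snap.py side s13; python3 -c "
import cv2,numpy as np
o=[]
for n in ('s11','s12','s13'):
  p=cv2.imread(f'pics/{n}.png');o.append(cv2.resize(cv2.convertScaleAbs(p[205:265,305:345],alpha=3.5),None,fx=6.5,fy=6.5,interpolation=cv2.INTER_CUBIC))
cv2.imwrite('pics/c16.png',np.hstack(o))"
```

```text
r 0.0367 phi -147.1 Ftool [-7.9  4.5 -4.6] Ftan -8.1 Frad 4.2
12.23 [0.5826 0.0236 0.1066] F [-6.5 -6.4  4.7] op 0.0156 q [-0.104  0.324  1.61  -0.006  1.212 -0.359]
[[ 0.9672  0.2541 -0.0048]
 [ 0.2541 -0.9672 -0.0052]
 [-0.006   0.0038 -1.    ]]
```

View pics/c16.png

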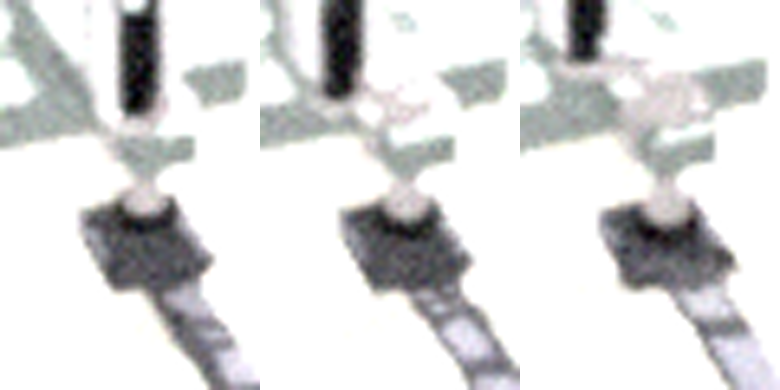

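Call:
servo_tool:
  plan: "255 0.0027 -0.0038 0 0 0 0"

```text
t: 12.37
ee_pos: [0.5842, 0.0282, 0.1066]
tcp_rot: [[0.967, 0.254, -0.005], [0.254, -0.967, -0.005], [-0.006, 0.003, -1.0]]
contact_force: [-7.4, -5.3, 4.3]
opening: 0.0156
```

```bash
python3 an.py
```

```text
r 0.0369 phi -139.6 Ftool [-8.5  3.2 -4.2] Ftan -8.0 Frad 4.4
```

Call:
servo_tool:
  plan: "255 0.0033 -0.0034 0 0 0 0"

```text
t: 12.45
ee_pos: [0.5865, 0.0327, 0.1066]
tcp_rot: [[0.967, 0.254, -0.005], [0.254, -0.967, -0.004], [-0.006, 0.003, -1.0]]
contact_force: [-7.0, -5.0, 6.5]
opening: 0.0156
```

```bash
python3 an.py
```

```text
r 0.0372 phi -131.8 Ftool [-8.1  3.1 -6.4] Ftan -8.0 Frad 3.1
```

```bash
python3 - <<'E'
import numpy as np
P=np.array([(.6464,.0353),(.6512,.0014),(.635,-.0175),(.6087,-.0209),(.587,-.0051),(.5829,.004),(.5815,.0137),(.5826,.0236),(.5842,.0282),(.5865,.0327)])
x=np.linalg.lstsq(np.c_[2*P,np.ones(10)],(P**2).sum(1),rcond=None)[0];c=x[:2];print(c,np.sqrt(x[2]+c@c))
from scipy.optimize import least_squares
c=least_squares(lambda c:np.hypot(*(P-c).T)-.036,[.617,.012]).x;print(c,np.hypot(*(P-c).T).round(4))
R=np.array([[.967,.254],[.254,-.967]]);q=R.T@(P[[0,-1]]-c).T;print(np.degrees(np.arctan2(q[1],q[0])))
E
```

```text
[0.61742894 0.0140595 ] 0.03603340257177647
[0.61741119 0.01404352] [0.0359 0.0361 0.0361 0.036  0.0359 0.0359 0.0359 0.0361 0.0361 0.0361]
[ -21.53397896 -134.16957219]
```

Call:
servo_tool:
  plan: "255 0.0025 -0.0018 0 0 0 0"

```text
t: 12.53
ee_pos: [0.5884, 0.0355, 0.1065]
tcp_rot: [[0.967, 0.254, -0.006], [0.254, -0.967, -0.004], [-0.006, 0.002, -1.0]]
contact_force: [-8.3, -3.0, 6.7]
opening: 0.0153
```

```bash
sed -i 's/\.6175,\.0122/.6174,.0140/' an.py; python3 an.py
```

```text
r 0.0361 phi -128.7 Ftool [-8.8  0.8 -6.6] Ftan -7.4 Frad 4.9
```

Call:
servo_tool:
  plan: "255 0.0027 -0.0016 0 0 0 0"

```text
t: 12.62
ee_pos: [0.5902, 0.0378, 0.1065]
tcp_rot: [[0.967, 0.254, -0.006], [0.254, -0.967, -0.003], [-0.007, 0.002, -1.0]]
contact_force: [-8.8, -4.5, 6.6]
opening: 0.0153
```

```bash
python3 an.py
```

```text
r 0.0361 phi -124.0 Ftool [-9.7  2.1 -6.6] Ftan -9.3 Frad 3.7
```

Call:
servo_tool:
  plan: "255 0.0028 -0.0014 0 0 0 0"

```text
t: 12.7
ee_pos: [0.5923, 0.04, 0.1065]
tcp_rot: [[0.967, 0.254, -0.007], [0.254, -0.967, -0.003], [-0.008, 0.001, -1.0]]
contact_force: [-8.6, -4.5, 6.3]
opening: 0.0156
```

```bash
python3 an.py
```

```text
r 0.0361 phi -119.3 Ftool [-9.5  2.1 -6.2] Ftan -9.4 Frad 2.8
```

Call:
servo_tool:
  plan: "255 0.0029 -0.0011 0 0 0 0"

```text
t: 12.78
ee_pos: [0.5945, 0.0419, 0.1065]
tcp_rot: [[0.967, 0.254, -0.008], [0.254, -0.967, -0.003], [-0.008, 0.001, -1.0]]
contact_force: [-10.4, -2.9, 8.4]
opening: 0.0156
```

```bash
python3 an.py;  python3 snap.py side s14; python3 an.py; python3 -c "
import cv2,numpy as np
o=[]
for n in ('s12','s13','s14'):
  p=cv2.imread(f'pics/{n}.png');o.append(cv2.resize(cv2.convertScaleAbs(p[205:265,305:345],alpha=4.5),None,fx=6.5,fy=6.5,interpolation=cv2.INTER_CUBIC))
cv2.imwrite('pics/c17.png',np.hstack(o))"
```

```text
r 0.0361 phi -114.6 Ftool [-10.9   0.2  -8.3] Ftan -10.0 Frad 4.4
12.78 [0.5945 0.0419 0.1065] F [-10.4  -2.9   8.4] op 0.0156 q [-0.073  0.351  1.574 -0.004  1.224 -0.329]
[[ 9.671e-01  2.544e-01 -7.800e-03]
 [ 2.544e-01 -9.671e-01 -3.000e-03]
 [-8.300e-03  9.000e-04 -1.000e+00]]
r 0.0361 phi -113.7 Ftool [-10.6   0.6  -7.5] Ftan -10.0 Frad 3.7
```

View pics/c17.png

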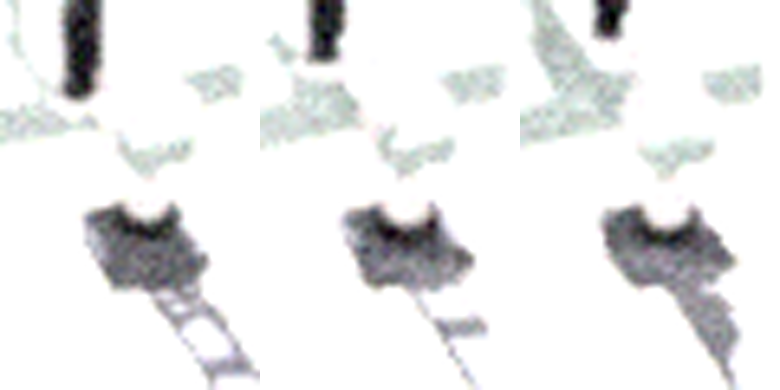

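Call:
servo_tool:
  plan: "255 0 0 0 0 0 0"

```text
t: 12.92
ee_pos: [0.5949, 0.0423, 0.1065]
tcp_rot: [[0.967, 0.255, -0.007], [0.255, -0.967, -0.002], [-0.007, 0.001, -1.0]]
contact_force: [-8.6, -2.2, 7.5]
opening: 0.0157
```

```bash
python3 an.py
```

```text
r 0.0361 phi -113.7 Ftool [-8.9 -0.1 -7.4] Ftan -8.1 Frad 3.7
```

Call:
servo_tool:
  plan: "255 0.0008 -0.0003 0 0 0 0"

```text
t: 13.0
ee_pos: [0.5952, 0.0425, 0.1065]
tcp_rot: [[0.967, 0.255, -0.008], [0.255, -0.967, -0.003], [-0.008, 0.001, -1.0]]
contact_force: [-9.5, -3.2, 7.7]
opening: 0.0155
```

```bash
python3 an.py
```

```text
r 0.0361 phi -113.1 Ftool [-10.1   0.7  -7.7] Ftan -9.6 Frad 3.3
```

Call:
servo_tool:
  plan: "255 0.0008 -0.0002 0 0 0 0"

```text
t: 13.08
ee_pos: [0.5958, 0.043, 0.1065]
tcp_rot: [[0.967, 0.254, -0.008], [0.254, -0.967, -0.003], [-0.008, 0.001, -1.0]]
contact_force: [-10.1, -2.3, 8.8]
opening: 0.0156
```

```bash
python3 an.py
```

```text
r 0.0361 phi -112.0 Ftool [-10.4  -0.4  -8.8] Ftan -9.5 Frad 4.2
```

Call:
servo_tool:
  plan: "255 0.0012 -0.0004 0 0 0 0;255 0.0012 -0.0004 0 0 0 0"

```text
t: 13.25
ee_pos: [0.5977, 0.0443, 0.1065]
tcp_rot: [[0.967, 0.254, -0.008], [0.254, -0.967, -0.003], [-0.009, 0.0, -1.0]]
contact_force: [-10.3, -3.1, 8.2]
opening: 0.0157
```

```bash
python3 an.py
```

```text
r 0.0361 phi -108.2 Ftool [-10.8   0.4  -8.1] Ftan -10.4 Frad 3.0
```

Call:
servo_tool:
  plan: "255 -0.001 0.0003 0 0 0 0;255 0 0 0 0 0 0;110 0 0 0 0 0 0;110 0 0 0 0 0 0;110 0 0 0 0 0 0;110 0 0 0 0 0 0;110 0 0 0 0 0 0"

```text
t: 13.83
ee_pos: [0.6006, 0.0452, 0.1064]
tcp_rot: [[0.967, 0.254, 0.0], [0.254, -0.967, -0.0], [0.0, 0.0, -1.0]]
contact_force: [-0.4, -0.3, -1.0]
opening: 0.0453
```

Call:
servo_tool:
  plan: "110 0 0 -0.02 0 0 0;110 0 0 -0.03 0 0 0;110 0 0 -0.03 0 0 0;110 0 0 -0.02 0 0 0;110 0 0.03 0 0 0 0;110 0 0.04 0 0 0 0;110 0 0.04 0 0 0 0;110 0 0.04 0 0 0 0;110 0 0.04 0 0 0 0;110 0 0.03 0 0 0 0;110 0 0 0 0 0 0;110 0 0 0 0 0 0"

```text
t: 14.83
ee_pos: [0.6562, -0.1694, 0.2058]
tcp_rot: [[0.968, 0.251, -0.0], [0.251, -0.968, 0.001], [-0.0, -0.001, -1.0]]
contact_force: [0.2, 0.9, -0.2]
opening: 0.0536
```

```bash
python3 snap.py wrist w15;python3 snap.py side s15;python3 snap.py top t15; python3 -c "
import cv2,numpy as np
p=cv2.imread('pics/s15.png');a=cv2.resize(cv2.convertScaleAbs(p[195:275,290:370],alpha=2.2),None,fx=5,fy=5,interpolation=cv2.INTER_CUBIC)
p=cv2.imread('pics/t15.png');b=cv2.resize(cv2.convertScaleAbs(p[160:240,300:380],alpha=2.2),None,fx=5,fy=5,interpolation=cv2.INTER_CUBIC)
cv2.imwrite('pics/c18.png',np.hstack([a,b]))"
```

```text
14.83 [ 0.6562 -0.1694  0.2058] F [ 0.2  0.9 -0.2] op 0.0536 q [-0.38   0.423  1.262  0.     1.458 -0.634]
[[ 9.679e-01  2.513e-01 -4.000e-04]
 [ 2.513e-01 -9.679e-01  5.000e-04]
 [-2.000e-04 -6.000e-04 -1.000e+00]]
14.88 [ 0.6561 -0.1677  0.2059] F [ 0.3  0.3 -0. ] op 0.0535 q [-3.780e-01  4.220e-01  1.263e+00  1.000e-03  1.458e+00 -6.340e-01]
[[ 9.674e-01  2.531e-01 -6.000e-04]
 [ 2.531e-01 -9.674e-01  9.000e-04]
 [-4.000e-04 -1.000e-03 -1.000e+00]]
14.93 [ 0.656  -0.1667  0.2061] F [ 0.3 -0.1 -0.1] op 0.0532 q [-3.770e-01  4.210e-01  1.263e+00  1.000e-03  1.458e+00 -6.340e-01]
[[ 9.671e-01  2.546e-01 -6.000e-04]
 [ 2.546e-01 -9.671e-01  9.000e-04]
 [-3.000e-04 -1.000e-03 -1.000e+00]]
```

View pics/c18.png

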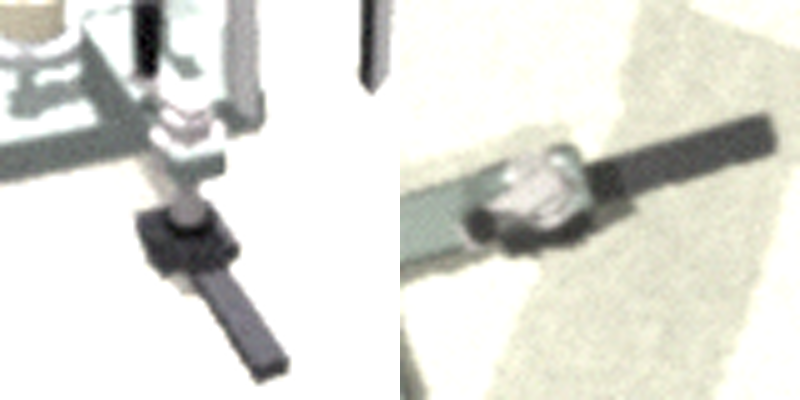

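View pics/w15.png

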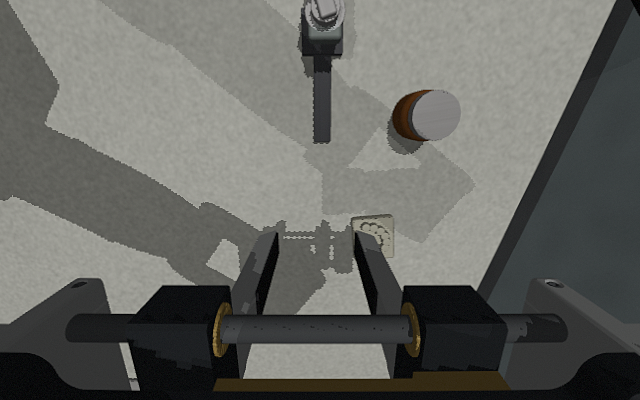

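```bash
python3 -c "
from h import *
bot.close_job();print(bot.read_state()['t'])"
```

```text
the job is handed in; nothing more can be done
the job is handed in; nothing more can be done
```

The pad is under the foot and lightly nipped, and I handed the job in at about 15 s of the 64 s allowed. I slid the pad by its tab until the head was under the foot. Then I wound the crank about 273° clockwise (around 18 mm of foot travel), let go and backed off.

- **Contact:** The force at the handle held at about 8 N while the foot was free, then rose to about 10.4 N. That rise puts very roughly 20–25 N on the foot, or about 1 mm of give in the rubber. The nip was judged from this rise and the pictures; I did not tug the pad to confirm it.
- **Centring:** The last side picture shows the foot in the middle of the head. My estimates of the foot axis disagreed by 2–3 mm between the top camera, the wrist camera and the circle the crank handle followed. I placed the head between the camera estimates, so it could be off centre by about 2 mm.
- **Start height of the foot:** The side camera gave 30 mm, and the travel before the force rose gave about 29 mm.
- **Bystanders:** I kept clear of the cast, jar and bowl. The jar and cast stand upright in the last wrist picture, but I did not measure them again, and I did not check the bowl at the end.

After letting go, the wrist force read about zero, and the gripper is clear of everything.

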